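# Pack the aluminium channel kit interlocked in its tray

### The arm

A 6-joint arm with a two-finger parallel gripper is mounted at the origin on the work surface. World frame = base frame: x ahead of the robot, y to its left, z up, the work surface at z = 0. Lengths are in m, angles in rad, forces in N, time in s.
With the tool pointing down it reaches from about 0.275 to 0.725 m from the base axis. Payload 5.6 kg.
Tool frame: the origin (TCP) lies midway between the tips of the shut fingers; the grasp point (between the pads) lies 19 mm behind it; z points along the fingers, y is the line along which they close (so a half turn about z gives the same grasp; the last joint's range is limited). The gripper opens to 85 mm and grips with 20 to 120 N. Pads are 22 mm wide; open, the fingers measure 114 mm over their backs; the gripper's body (76 mm by 85 mm) begins 54 mm behind the grasp point. The pads swing forward as they close: fully open they stand 13 mm farther back than shut.
Start: joints at [-0.834, 0.255, 0.108, 0, -1.424, -0.285], TCP at [0.24, -0.495, 0.231] pointing down, gripper open.
Joint ranges: [-2.95, 2.95], [-1.21, 1.97], [-1.09, 1.5], [-2.87, 1.71], [-2.94, -0.07], [-3.05, 3.05]. Speed limits (rad/s): [2.57, 2.57, 3.14, 3.14, 3.14, 3.14].

### API

Orientations are given as a rotation vector (axis times angle).
In Python, from station import r gives the robot as it stands.
- The arm moves only by the shell command python3 -m creep 'ROWS' [FORCE]. ROWS is text: rows parted by semicolons, each of 7 numbers parted by spaces: the turn, a rotation vector about the tool's x, y, z in degrees, then the shift along the tool's x, y, z in cm, then the opening, from -1 (shut) to 1 (fully open). A call has exactly 8 rows; each row shifts and turns the commanded pose from where the row before left it, along the tool's axes as they then stand; what a row does not reach is not made up. A row lasts 1/10 s, in which the tool goes at most 50 mm and 8.59 degrees, less where a joint would pass 70% of its speed; a pose out of reach is approached as far as the arm can. A call with a gripper value outside its range is refused whole. The fingers move at their own pace and stop on an object; FORCE is the grip in N (left out, the last holds). Time passes only in rows, so rows that do not move let the fingers close, or fill a call up. It gives the time, the measured TCP pose, the force, the opening and the grip force at its end, in the units of the state.
- r.sense(): the state, without advancing time (a new reading comes with each control period).
- r.grab_frame(name): name is "scene" or "side" or "wrist"; returns (picture, depth): 400x640x3 uint8, red, green, blue; 400x640 float32, m along the optical axis (not along the pixel's ray), 0 where there is no reading.
- r.camera_info(name): a dict with "fx", "fy", "cx", "cy" (pixels), "pose" (4x4, takes a point from camera to world coordinates). Camera axes: x right, y down, z forward; pixel columns grow to the right and rows downward; lengths in m; the calibration is good to about 2 mm. A picture is of the moment at which its call begins: read the wrist's pose just before it. camera_info takes no time and is no camera call; for the wrist camera it gives the pose at the moment of the call.
- r.job_done(): hands the job in; it is judged then, once.
The state is a dict: "clock": time; "joint_pos": joint angles; "qd": joint speeds; "joint_efforts": joint torques, N m; "position": TCP position; "tcp_rot": TCP orientation; "force": force on the tool from outside, world axes, zero at the start; "ft_torque": the same for the moment, N m; "gripper_width": finger opening in m; "grip_force": force on a finger pad.
Only numpy, scipy, OpenCV 4.12 (cv2) and the standard library are available. Lean on these libraries where they do the work, as an engineer would, in place of code of your own. Each camera call takes 0.05 s, during which the arm holds its last target. There are 200 camera calls.

### The job

Pack the bare aluminium pieces into the red tray: lay the yellow-taped channel centred along the yellow strip and the blue-taped one centred along the blue strip, open side up as they are, then set the upside-down channel over them so that it interlocks, with one leg standing in each trough and all the way down. Lay the square aluminium sleeve flat in the tray's narrow bay, at any time. The green channel and the wooden block do not belong: leave them and the other things on the bench where they are, and let everything packed come to rest.

Things in the scene. Friction and masses are not known exactly. Their poses are not given: they have to be found in the camera images.
- tray: Fixed red tray, 220 (x) x 194 (y) mm, walls 5 thick, 15 high, floor 4 thick. Origin: centre of underside, on the bench. A partition leaves a wide bay (inside x -105 to 44) and a narrow bay (x 49 to 105, centre 77), both y -92 to 92. On the wide bay's floor lie two flat strips, 140 (x) x 56: yellow centred at (-30.5, 41), blue at (-30.5, -41), 26 mm apart. Any yaw.
- channel_yellow: Bare aluminium U-channel offcut, 120 long (its x) x 56 wide over the legs (its y) x 24 high, wall 4 mm, so 48 mm clear between the legs, a 24 mm band of yellow tape round its middle. It lies on its web with the open side and both legs up. Origin: centre of the underside of the web (on the table), z up. Goes on the yellow strip, length along it.
- channel_blue: Bare aluminium U-channel offcut, 120 long (its x) x 56 wide over the legs (its y) x 24 high, wall 4 mm, so 48 mm clear between the legs, a 24 mm band of blue tape round its middle. It lies on its web with the open side and both legs up. Origin: centre of the underside of the web (on the table), z up. Goes on the blue strip, length along it.
- channel_flipped: Bare aluminium U-channel offcut, 120 long (its x) x 56 wide over the legs (its y) x 24 high, wall 4 mm, so 48 mm clear between the legs, no tape, upside down: stands on its legs, web on top. Origin: centre of its underside, level with the leg tips; z up. Goes on after both taped channels, midway between them, this way up: its legs then stand on their webs, its origin 8 mm over the bench.
- sleeve: Bare aluminium square tube, 80 long (its x) x 34 x 34 mm, open ends, lying flat. Origin: centre of its underside, z up. Goes in the tray's narrow bay, its length along the tray's y, flat on the floor.
- channel_green: Look-alike: green-painted U-channel offcut, 120 long (its x) x 56 wide over the legs (its y) x 24 high, wall 4 mm, so 48 mm clear between the legs, lying open side up. Origin as the others. Does not belong; stays where it is.
- wood_block: Look-alike: solid pale wooden block, 80 (its x) x 34 x 34 mm. Origin: centre of its underside, z up. Does not belong; stays where it is.
- tin: Bystander: closed tin can, 80 across, 60 high, standing. Origin: centre of its base.
- tape_roll: Bystander: grey roll of tape lying flat, 100 across, 25 high, 72 mm hole. Origin: centre of its underside.
- screwdriver: Bystander: screwdriver lying on the bench beyond the tray. Origin: underside, near its middle; x along the shaft.
Not all that is in view belongs to the job. Leave any pink look-alike of the channel_yellow alone.

How it is judged:
By the outcome, as a careful person would: the job done as asked, in the order asked, and still so for the second after the job is handed in, with the robot touching nothing.
It also fails if it takes over 96 s, if anything falls off the work surface, if the arm or the gripper's body presses on something with over 40 N, if the wrist force passes 120 N, or if a joint passes its speed limit or range.

## Working session

There is one attempt and no reset: what is moved stays moved. The work goes in short steps, Python scripts to look and compute and a shell command to move; the robot and the scene stay as the last step left them, time stands still between calls to the robot, and variables do not carry over. Pictures are saved under pics/ and viewed, at most 14 in all, crops included, and the job is handed in when it is done.

```bash
ls; mkdir -p pics; python3 - <<'E'
from station import r
import cv2,numpy as np
s=r.sense();print(s)
for n in("scene","side"):
    p,d=r.grab_frame(n);c=r.camera_info(n);print(n,c)
    cv2.imwrite(f"pics/{n}0.png",p[:,:,::-1]);np.save(f"pics/{n}0.npy",d)
E
```

```text
pics
{'clock': 0.0, 'joint_pos': array([-8.34404326e-01,  2.55773598e-01,  1.06986034e-01, -4.59199549e-04,
       -1.42389369e+00, -2.84571173e-01]), 'qd': array([-0.00046444,  0.00038797, -0.00176351, -0.00102036, -0.00051911,
        0.00045726]), 'joint_efforts': array([ 1.97992602e-03, -3.86633956e+01,  2.37946737e+01,  5.36508277e+00,
       -6.03893553e-03,  7.42286829e-05]), 'position': array([ 0.23994789, -0.49434576,  0.23037681]), 'tcp_rot': array([ 7.03475706e-01, -3.06127773e+00, -2.93144520e-03]), 'force': array([0.15372206, 0.32813728, 0.14325284]), 'ft_torque': array([-0.01818862,  0.01780275, -0.02116263]), 'grip_force': 0.0, 'gripper_width': 0.08561659663547108}
scene {'fx': 479.8693836306872, 'fy': 479.8693836306872, 'cx': 319.0906019396138, 'cy': 199.93965034552315, 'pose': array([[-0.27713525,  0.66326115, -0.69518394,  1.48723792],
       [ 0.96077808,  0.19888388, -0.19326327,  0.2668398 ],
       [ 0.01007686, -0.72147755, -0.6923645 ,  1.01055073],
       [ 0.        ,  0.        ,  0.        ,  1.        ]])}
side {'fx': 472.09267895163975, 'fy': 472.09267895163975, 'cx': 312.96674274072706, 'cy': 195.6928814714353, 'pose': array([[-0.87310938, -0.26396135,  0.40988342,  0.02613344],
       [-0.48751893,  0.47669326, -0.73149766,  0.88168658],
       [-0.00230155, -0.8385034 , -0.54489151,  0.69565525],
       [ 0.        ,  0.        ,  0.        ,  1.        ]])}
```

View pics/scene0.png

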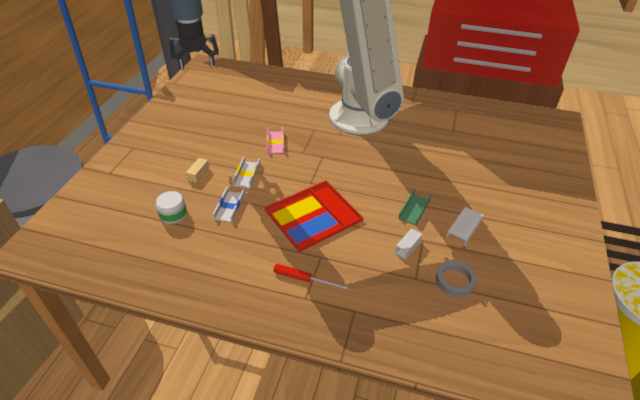

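View pics/side0.png

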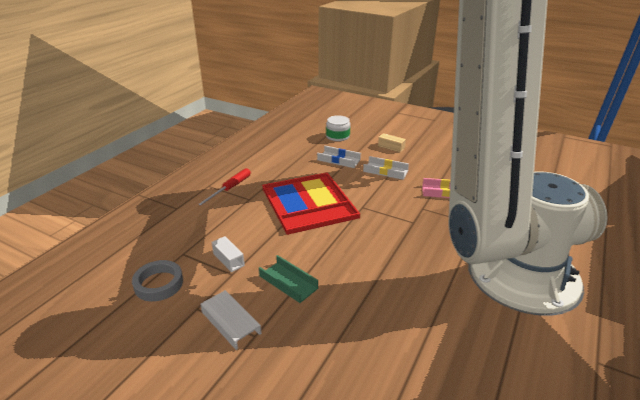

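Scene view candidates:
- **Yellow channel:** bare aluminium at (247,172); the pink look-alike is at (276,141).
- **Blue channel:** (230,205).
- **Flipped channel:** grey and upside down at (466,226); the green look-alike is at (414,208).
- **Sleeve:** (409,243); the wood look-alike is at (198,170).
- **Other items:** tray (313,215), tin (171,208), tape roll (456,279), screwdriver (310,277).

```bash
cat > h.py <<'E'
import numpy as np,cv2
def cloud(d,c):
    v,u=np.mgrid[:400,:640]
    P=np.stack([(u-c['cx'])*d/c['fx'],(v-c['cy'])*d/c['fy'],d,np.ones_like(d)],-1)@np.array(c['pose']).T
    P=P[...,:3]; P[d==0]=np.nan
    return P
E
python3 - <<'E'
from station import r
from h import *
from scipy import ndimage as N
for n in("scene","side"):
    p=cv2.imread(f"pics/{n}0.png");d=np.load(f"pics/{n}0.npy");P=cloud(d,r.camera_info(n))
    x,y,z=P[...,0],P[...,1],P[...,2]
    b=(x>.2)&(x<.8)&(abs(y)<.6);print(n,'table z',np.nanmedian(z[b]))
    m=(z>.008)&(z<.07)&(x>.15)&(x<.85)&(abs(y)<.65)
    L,k=N.label(m)
    for i in range(1,k+1):
        q=L==i
        if q.sum()<60: continue
        Q=P[q];rc=cv2.minAreaRect(Q[:,:2].astype(np.float32)*1000)
        vv,uu=np.nonzero(q)
        print((int(uu.mean()),int(vv.mean())),q.sum(),np.round(rc[0]),np.round(rc[1]),round(rc[2]),'zmax',round(np.percentile(Q[:,2],95)*1000),p[q].mean(0).astype(int))
p=cv2.imread("pics/scene0.png")
cv2.imwrite("pics/crop0.png",cv2.resize(p[120:300,170:500],None,fx=2.4,fy=2.4,interpolation=cv2.INTER_CUBIC))
c=r.camera_info("wrist");s=r.sense();print(np.round(c['pose'],3),c['fx'],c['cx'],c['cy'],s['position'])
E
```

```text
scene table z 0.002081657996974906
(238, 170) 104 [ 429. -292.] [121.  12.] 7 zmax 28 [ 97 134 150]
(197, 168) 327 [ 469. -417.] [38. 84.] 87 zmax 39 [101 154 186]
(254, 171) 103 [ 422. -248.] [126.  17.] 7 zmax 28 [105 134 149]
(315, 213) 906 [540. -12.] [201. 225.] 50 zmax 19 [ 25  47 171]
(220, 201) 128 [ 577. -288.] [126.   8.] 4 zmax 28 [127 123 128]
(237, 203) 128 [ 576. -242.] [121.  18.] 5 zmax 27 [127 123 127]
(406, 203) 86 [426. 242.] [  7. 121.] 78 zmax 29 [ 72 100  78]
(171, 206) 767 [ 657. -405.] [77. 78.] 89 zmax 64 [144 161 157]
(422, 208) 89 [435. 289.] [ 15. 123.] 77 zmax 28 [71 99 74]
(465, 223) 676 [466. 417.] [ 57. 128.] 70 zmax 29 [139 145 154]
(409, 241) 393 [584. 272.] [36. 86.] 68 zmax 39 [169 175 184]
(456, 277) 761 [665. 406.] [ 98. 100.] 89 zmax 29 [ 92  96 104]
(299, 274) 458 [771.  48.] [200.  25.] 88 zmax 28 [ 40  58 169]
side table z 0.0005278846339404342
(337, 127) 523 [ 656. -407.] [79. 80.] 46 zmax 62 [131 150 136]
(391, 141) 316 [ 471. -420.] [43. 82.] 86 zmax 36 [107 154 185]
(341, 151) 199 [ 582. -289.] [120.  15.] 3 zmax 25 [127 120 120]
(335, 15
[... 273 characters left out ...]
17.] [195. 227.] 50 zmax 17 [ 36  41 156]
(435, 181) 161 [ 275. -258.] [73. 13.] 18 zmax 25 [ 92 114 171]
(435, 191) 155 [ 260. -208.] [67. 12.] 19 zmax 25 [100 113 174]
(226, 251) 569 [589. 269.] [36. 85.] 68 zmax 36 [177 182 187]
(296, 270) 306 [428. 241.] [  7. 121.] 78 zmax 25 [64 85 56]
(156, 279) 1111 [667. 404.] [ 98. 101.] 74 zmax 27 [82 82 84]
(279, 283) 315 [440. 291.] [  7. 122.] 78 zmax 25 [62 81 51]
(229, 316) 1656 [471. 414.] [ 58. 124.] 70 zmax 26 [136 139 144]
[[-0.438  0.866  0.241  0.178]
 [ 0.899  0.421  0.119 -0.525]
 [ 0.002  0.269 -0.963  0.372]
 [ 0.     0.     0.     1.   ]] 346.08549813210584 318.46788049016527 198.45099706991704 [ 0.23997238 -0.49439104  0.23048616]
```

View pics/crop0.png

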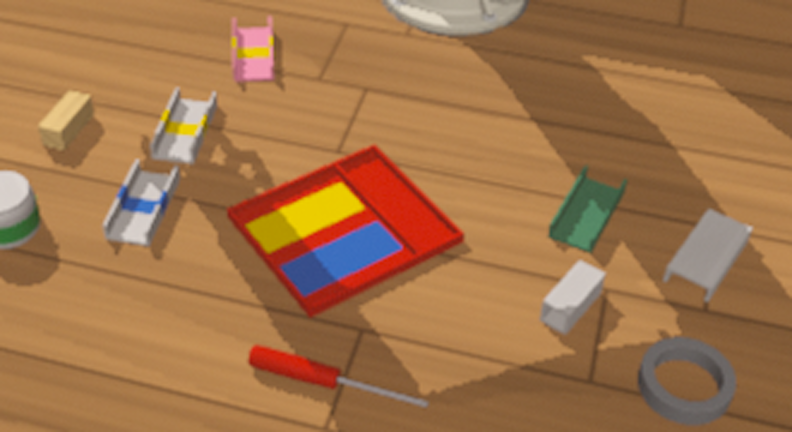

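The crop confirms the choices: bare yellow-taped channel at crop (185,125), blue-taped at (142,203), grey flipped at (708,253) and hollow sleeve at (573,297). The pink, green and wooden pieces are clearly different. Next I fix the tray pose and write a move calculator.

```bash
cat >> h.py <<'E'
from scipy.spatial.transform import Rotation as R
def to(r,x,y,z,ax):
    """work out moves to TCP (mm), tool y-axis along world yaw ax (deg, mod 180), tool straight down: turn first, then shift in turned axes"""
    s=r.sense();R0=R.from_rotvec(s['tcp_rot']);p=np.array(s['position'])
    for a in(ax,ax+180):
        t=np.deg2rad(a);Y=np.array([np.cos(t),np.sin(t),0]);Z=np.array([0,0,-1.]);X=np.cross(Y,Z)
        T=R.from_matrix(np.c_[X,Y,Z]);tv=np.rad2deg((R0.inv()*T).as_rotvec())
        sh=T.inv().apply(np.array([x,y,z])/1000-p)*100
        print('turn',np.round(tv,1),'shift cm',np.round(sh,2),'q6',round(float(s['joint_pos'][5]),2),'q1',round(float(s['joint_pos'][0]),2))
    print('at',np.round(p*1000,1),'t',round(s['clock'],2),'w',round(s['gripper_width']*1000,1),'grip',round(s['grip_force'],1))
def onplane(uv,c,z):
    """pixel -> world xy (mm) at height z (mm)"""
    uv=np.atleast_2d(uv);M=np.array(c['pose'])
    d=np.c_[(uv[:,0]-c['cx'])/c['fx'],(uv[:,1]-c['cy'])/c['fy'],np.ones(len(uv))]@M[:3,:3].T
    k=(z/1000-M[2,3])/d[:,2];return (M[:3,3]+d*k[:,None])[:,:2]*1000
def colmask(p,name):
    h=cv2.cvtColor(p,cv2.COLOR_RGB2HSV);lo,hi={'yellow':((22,170,110),(35,255,255)),'blue':((100,120,70),(125,255,255))}[name]
    return cv2.inRange(h,np.array(lo),np.array(hi))
def strip(p,c,name):
    m=colmask(p,name);n,L,S,_=cv2.connectedComponentsWithStats(m)
    i=1+np.argmax(S[1:,4]);v,u=np.nonzero(L==i)
    return cv2.minAreaRect(onplane(np.c_[u,v],c,4.5).astype(np.float32))
E
python3 - <<'E'
from station import r
from h import *
for n in("scene","side"):
    p=cv2.imread(f"pics/{n}0.png")[:,:,::-1].copy()
    p[:120]=0
    for k in('yellow','blue'): print(n,k,strip(p,r.camera_info(n),k))
to(r,400,-271,200,96)
E
```

```text
scene yellow ((731.965087890625, 819.4661865234375), (43.760929107666016, 192.9307861328125), 89.81257629394531)
scene blue ((589.8840942382812, -2.437328338623047), (50.51433181762695, 136.06793212890625), 49.5557975769043)
side yellow ((572.9453125, -96.27095031738281), (51.851322174072266, 48.465980529785156), 49.313232421875)
side blue ((596.9853515625, -8.908519744873047), (52.985294342041016, 127.82502746582031), 50.17290115356445)
turn [ 0.1 -0.  19.9] shift cm [-18.25  20.54   3.05] q6 -0.28 q1 -0.83
turn [ 0.000e+00  1.000e-01 -1.601e+02] shift cm [ 18.25 -20.54   3.05] q6 -0.28 q1 -0.83
at [ 240.  -494.4  230.5] t 0.1 w 85.4 grip 0.0
```

```bash
python3 -m creep '0 0 6.65 0 0 0 1;0 0 6.65 0 0 0 1;0 0 6.6 0 0 0 1;0 0 0 -3 2.9 0.7 1;0 0 0 -3 2.9 0.7 1;0 0 0 -3 2.9 0.7 1;0 0 0 -3 2.9 0.7 1;0 0 0 -3 2.9 0.7 1' 40
python3 -m creep '0 0 0 -3 2.9 0.7 1;0 0 0 -3 2.9 0.7 1;0 0 0 0 0 0 1;0 0 0 0 0 0 1;0 0 0 0 0 0 1;0 0 0 0 0 0 1;0 0 0 0 0 0 1;0 0 0 0 0 0 1'
python3 - <<'E'
from station import r
from h import *
p,d=r.grab_frame("wrist");c=r.camera_info("wrist")
cv2.imwrite("pics/w1.png",p[:,:,::-1]);np.savez("pics/w1.npz",d=d,pose=c['pose'])
P=cloud(d,c);print(np.nanmedian(P[...,2]))
to(r,428,-271,0,96)
E
```

```text
clock: 0.9
position: [0.3748, -0.3334, 0.1957]
tcp_rot: [0.164, -3.137, -0.001]
force: [1.0, -0.8, -0.6]
gripper_width: 0.0852
grip_force: 0.0
clock: 1.7
position: [0.4275, -0.2716, 0.1824]
tcp_rot: [-0.162, 3.137, -0.0]
force: [-1.1, 0.5, -0.0]
gripper_width: 0.0852
grip_force: 0.0
-0.0002129883046240455
turn [-0.   0.  -0.1] shift cm [-0.05  0.04 18.24] q6 -1.21 q1 -0.26
turn [  0.    0.  179.9] shift cm [ 0.05 -0.04 18.24] q6 -1.21 q1 -0.26
at [ 427.5 -271.5  182.4] t 1.75 w 85.5 grip 0.0
```

View pics/w1.png

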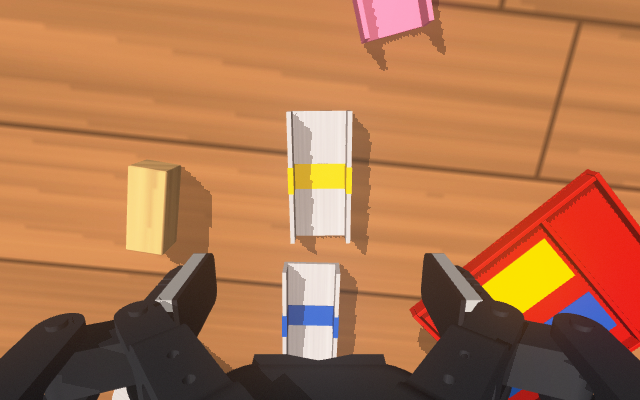

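Wrist view: yellow channel at (320,175), blue at (311,312), tray to the right at (540,300), wood at (150,207), pink at (395,15).

```bash
python3 - <<'E'
from station import r
from h import *
p=cv2.imread("pics/w1.png");f=np.load("pics/w1.npz");c=dict(r.camera_info("wrist"));c['pose']=f['pose']
P=cloud(f['d'],c);z=P[...,2]
for n,(a,b,u0,u1) in dict(yellow=(95,255,275,365),blue=(255,350,275,350),tray=(150,330,420,640)).items():
    S=P[a:b,u0:u1];lo,hi=(.012,.017) if n=='tray' else (.02,.028)
    Q=S[(S[...,2]>lo)&(S[...,2]<hi)];rc=cv2.minAreaRect(Q[:,:2].astype(np.float32)*1000);print(n,len(Q),rc,np.median(Q[:,2]))
E
```

```text
yellow 1345 ((426.18194580078125, -271.3121032714844), (119.63542938232422, 56.811222076416016), 6.761660099029541) 0.023290980354409796
blue 728 ((561.283447265625, -266.0413513183594), (89.2217788696289, 56.58177947998047), 4.444041728973389) 0.023052885964385594
tray 2244 ((480.8039855957031, -48.69672393798828), (166.4578399658203, 224.45278930664062), 5.976856708526611) 0.013911307779180954
```

```bash
python3 -m creep '0 0 -0.8 0.13 0 0 1;0 0 0 0 0 3.5 1;0 0 0 0 0 4 1;0 0 0 0 0 4 1;0 0 0 0 0 3.5 1;0 0 0 0 0 2 1;0 0 0 0 0 1.1 1;0 0 0 0 0 0 1' 40
python3 -m creep '0 0 0 0 0 0 0;0 0 0 0 0 0 -0.2;0 0 0 0 0 0 -0.2;0 0 0 0 0 0 -0.2;0 0 0 0 0 0 -0.2;0 0 0 0 0 0 -0.2;0 0 0 0 0 -0.5 -0.2;0 0 0 0 0 -1 -0.2'
```

```text
clock: 2.55
position: [0.4257, -0.271, 0.0003]
tcp_rot: [0.186, -3.134, -0.001]
force: [-0.2, 0.1, -0.1]
gripper_width: 0.0856
grip_force: 0.0
clock: 3.35
position: [0.4256, -0.2707, 0.0161]
tcp_rot: [0.185, -3.134, -0.002]
force: [-0.5, 0.7, -3.0]
gripper_width: 0.0553
grip_force: 43.1
```

```bash
python3 -m creep '0 0 0 0 0 -4 -0.2;0 0 0 0 0 -4 -0.2;0 0 7.8 0 0 -2 -0.2;0 0 7.8 0 0 -2 -0.2;0 0 7.8 0 0 -2 -0.2;0 0 7.8 0 0 -2 -0.2;0 0 7.8 0 0 -1 -0.2;0 0 7.8 0 0 -1 -0.2'
python3 -m creep '0 0 0 0 2 0 -0.2;0 0 0 0 3.8 0 -0.2;0 0 0 0 4.3 0 -0.2;0 0 0 0 4.3 0 -0.2;0 0 0 0 4.3 0 -0.2;0 0 0 0 4.3 0 -0.2;0 0 0 0 3 0 -0.2;0 0 0 0 1 0 -0.2'
python3 - <<'E'
from station import r
from h import *
to(r,603,-65,200,50)
p,d=r.grab_frame("wrist");c=r.camera_info("wrist")
cv2.imwrite("pics/w2.png",p[:,:,::-1]);np.savez("pics/w2.npz",d=d,pose=c['pose'])
to(r,603,-65,200,50)
E
```

```text
clock: 4.15
position: [0.4262, -0.271, 0.1975]
tcp_rot: [1.083, 2.948, 0.001]
force: [-0.8, 0.1, -2.5]
gripper_width: 0.0549
grip_force: 43.8
clock: 4.95
position: [0.6011, -0.0618, 0.1958]
tcp_rot: [-1.071, -2.952, -0.0]
force: [-0.0, -0.2, -1.7]
gripper_width: 0.0552
grip_force: 43.8
turn [-0.  -0.1  0.1] shift cm [-0.35 -0.12 -0.42] q6 -2.42 q1 0.16
turn [ 1.000e-01 -0.000e+00 -1.799e+02] shift cm [ 0.35  0.12 -0.42] q6 -2.42 q1 0.16
at [601.1 -61.8 195.8] t 4.95 w 55.2 grip 43.8
turn [-0.  -0.1  0.1] shift cm [-0.33 -0.12 -0.43] q6 -2.42 q1 0.16
turn [ 1.000e-01 -0.000e+00 -1.799e+02] shift cm [ 0.33  0.12 -0.43] q6 -2.42 q1 0.16
at [601.2 -61.9 195.7] t 5.0 w 54.8 grip 43.8
```

View pics/w2.png

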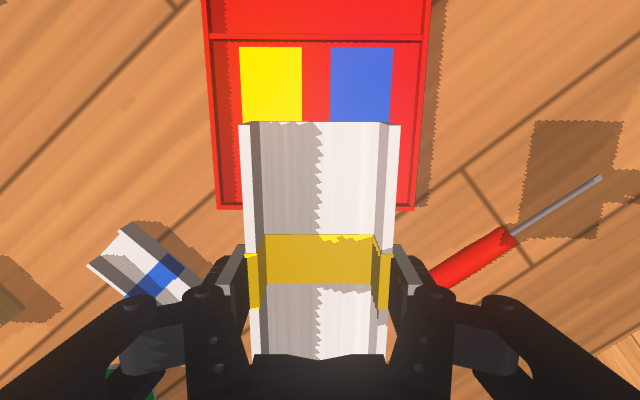

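Wrist view: held yellow channel seen from above (yellow band at (320,260)), tray beyond it. The strips' far ends are at row ~47: yellow columns 239–302, blue 330–393. I fit the tray pose from these edges.

```bash
python3 - <<'E'
from station import r
from h import *
from scipy.optimize import least_squares
p=cv2.imread("pics/w2.png")[:,:,::-1].copy();f=np.load("pics/w2.npz");c=dict(r.camera_info("wrist"));c['pose']=f['pose']
A=[];
for n,u0,u1,ys in(('yellow',220,315,(69,13)),('blue',315,410,(-13,-69))):
    m=np.zeros((400,640),np.uint8);m[35:118,u0:u1]=colmask(p,n)[35:118,u0:u1]
    for v in range(52,114,3):
        u=np.nonzero(m[v])[0];
        if len(u)<40:continue
        for uu,yy in((u.min()-.5,ys[0]),(u.max()+.5,ys[1])): A.append((*onplane((uu,v),c,4.5)[0],np.nan,yy))
    for u in range(u0+28,u1-22,3):
        v=np.nonzero(m[:,u])[0]; A.append((*onplane((u,v.min()-.5),c,4.5)[0],39.5,np.nan))
A=np.array(A)
def res(q):
    t=np.deg2rad(q[2]);d=A[:,:2]-q[:2];l=np.c_[d@[np.cos(t),np.sin(t)],d@[-np.sin(t),np.cos(t)]]-A[:,2:]
    return l[~np.isnan(l)]
s=least_squares(res,[543,-15,140],loss='soft_l1');q=s.x;print(q,np.abs(res(q)).mean(),len(A))
t=np.deg2rad(q[2]);M=np.array([[np.cos(t),-np.sin(t)],[np.sin(t),np.cos(t)]])
for n,l in dict(yel=(-30.5,41),blu=(-30.5,-41),fl=(-30.5,0),bay=(77,0)).items(): print(n,M@l+q[:2])
P=cloud(f['d'],c);S=P[0:215,195:440];Q=S[(S[...,2]>.012)&(S[...,2]<.018)];print(cv2.minAreaRect(Q[:,:2].astype(np.float32)*1000))
# held channel top rim
S=P[110:250,230:410];m=(S[...,2]>.1);Q=S[m];print('held far edge',len(Q))
l=(Q[:,:2]-s_p if False else Q[:,:2]*1000);k=l@[np.cos(t),np.sin(t)];print(k.max()-np.dot(r.sense()['position'][:2]*1000,[np.cos(t),np.sin(t)]))
y=M@np.array([-30.5,41])+q[:2];to(r,y[0],y[1],90,q[2]-90)
E
```

```text
[540.47110884 -16.03223167 139.62209755] 0.2398545863228449 114
yel [537.14477737 -67.02424594]
blu [590.26652139  -4.55761235]
fl [563.70564938 -35.79092915]
bay [481.81341632  33.85038162]
((553.4566650390625, -27.135940551757812), (194.6907501220703, 184.91714477539062), 49.8534049987793)
held far edge 19983
61.02337699700951
turn [-0.  -0.1  0.5] shift cm [ 4.55 -4.54 10.57] q6 -2.42 q1 0.16
turn [ 1.000e-01 -0.000e+00 -1.795e+02] shift cm [-4.55  4.54 10.57] q6 -2.42 q1 0.16
at [601.2 -61.9 195.7] t 5.0 w 54.8 grip 43.8
```

```bash
python3 -m creep '0 0 0.5 1.5 -1.5 2 -0.2;0 0 0 1.5 -1.5 2 -0.2;0 0 0 1.55 -1.54 3 -0.2;0 0 0 0 0 3.5 -0.2;0 0 0 0 0 3.5 -0.2;0 0 0 0 0 2 -0.2;0 0 0 0 0 1 -0.2;0 0 0 0 0 0 -0.2'
python3 - <<'E'
from station import r
from h import *
to(r,537.1,-67.0,5,49.6);print(r.sense()['force'])
E
```

```text
clock: 5.8
position: [0.535, -0.0701, 0.0257]
tcp_rot: [-1.088, -2.945, 0.002]
force: [0.6, -0.4, -2.2]
gripper_width: 0.0551
grip_force: 43.8
turn [-0.1 -0.1 -0.1] shift cm [0.04 0.37 2.07] q6 -2.44 q1 0.16
turn [-1.000e-01  2.000e-01  1.799e+02] shift cm [-0.04 -0.37  2.07] q6 -2.44 q1 0.16
at [535.  -70.1  25.7] t 5.8 w 55.1 grip 43.8
[ 0.57005197 -0.35209208 -2.17085428]
```

```bash
python3 -m creep '0 0 0 0.04 0.37 0 -0.2;0 0 0 0 0 1 -0.2;0 0 0 0 0 0.6 -0.2;0 0 0 0 0 0.3 -0.2;0 0 0 0 0 0.2 -0.2;0 0 0 0 0 0 -0.2;0 0 0 0 0 0 -0.2;0 0 0 0 0 0 -0.2'
python3 - <<'E'
from station import r
from h import *
to(r,537.1,-67.0,5,49.6);print(r.sense()['force'])
E
```

```text
clock: 6.6
position: [0.5378, -0.0664, 0.0069]
tcp_rot: [-1.087, -2.947, 0.001]
force: [-5.8, 2.5, 12.5]
gripper_width: 0.055
grip_force: 45.6
turn [-0.   0.  -0.1] shift cm [ 0.01 -0.09  0.19] q6 -2.44 q1 0.17
turn [  0.    0.  179.9] shift cm [-0.01  0.09  0.19] q6 -2.44 q1 0.17
at [537.8 -66.4   6.9] t 6.6 w 55.0 grip 45.6
[-5.83301703  2.50925342 12.51441491]
```

```bash
python3 -m creep '0 0 0 0 0 0 0.2;0 0 0 0 0 0 0.5;0 0 0 0 0 0 0.5;0 0 0 0 0 0 0.5;0 0 0 0 0 -1 0.5;0 0 0 0 0 -3 0.5;0 0 0 0 0 -4.5 0.5;0 0 0 0 0 -4.5 0.7'
python3 -m creep '0 0 0 -2.3 -1.8 -2 1;0 0 0 -2.3 -1.8 -1 1;0 0 0 -2.3 -1.8 -1 1;0 0 0 -2.3 -1.8 0 1;0 0 0 -2.3 -1.8 0 1;0 0 0 -2.3 -1.8 0 1;0 0 0 -2.3 -1.8 0 1;0 0 -7.5 0 0 0 1'
python3 -m creep '0 0 -7.5 0 0 0 1;0 0 -7.5 0 0 0 1;0 0 -7.5 0 0 0 1;0 0 -7.5 0 0 0 1;0 0 -7.3 0 0 0 1;0 0 0 0 0 0 1;0 0 0 0 0 0 1;0 0 0 0 0 0 1'
cat >> h.py <<'E'
def rect(r,name,box,lo,hi):
    p,d=r.grab_frame("wrist");c=r.camera_info("wrist");cv2.imwrite(f"pics/{name}.png",p[:,:,::-1])
    P=cloud(d,c);np.savez(f"pics/{name}.npz",d=d,pose=c['pose']);a,b,u0,u1=box;S=P[a:b,u0:u1];Q=S[(S[...,2]>lo)&(S[...,2]<hi)]
    rc=cv2.minAreaRect(Q[:,:2].astype(np.float32)*1000);print(len(Q),rc,np.median(Q[:,2]));return rc
E
python3 - <<'E'
from station import r
from h import *
rect(r,'w3',(60,290,220,420),.02,.028)
to(r,579,-266,0,94.4)
E
```

```text
clock: 7.4
position: [0.5377, -0.0666, 0.1372]
tcp_rot: [-1.087, -2.947, 0.001]
force: [1.2, 0.2, -0.6]
gripper_width: 0.0726
grip_force: 0.0
clock: 8.2
position: [0.5786, -0.27, 0.1751]
tcp_rot: [-0.895, -3.011, 0.001]
force: [-0.2, 0.2, -1.0]
gripper_width: 0.0853
grip_force: 0.0
clock: 9.0
position: [0.5787, -0.2668, 0.1755]
tcp_rot: [-0.114, 3.139, -0.0]
force: [0.3, -0.9, 0.7]
gripper_width: 0.085
grip_force: 0.0
1388 ((577.2687377929688, -265.50347900390625), (120.17735290527344, 56.79792022705078), 4.770353317260742) 0.023188300425002806
turn [-0.   0.  -0.2] shift cm [-0.04  0.08 17.54] q6 -1.31 q1 -0.19
turn [  0.    0.  179.8] shift cm [ 0.04 -0.08 17.54] q6 -1.31 q1 -0.19
at [ 578.7 -266.8  175.4] t 9.05 w 85.4 grip 0.0
```

View pics/w3.png

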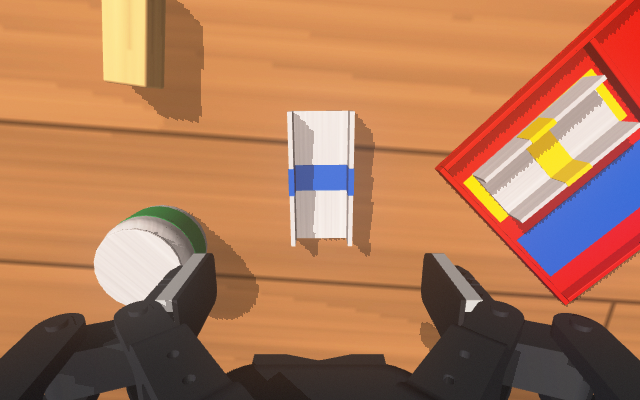

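Blue channel centred at (322,178), and the yellow channel lies on its strip at (550,148), with yellow showing at both ends. Grasping blue.

```bash
python3 -m creep '0 0 -0.6 0.13 0.14 0 1;0 0 0 0 0 3.5 1;0 0 0 0 0 4 1;0 0 0 0 0 4 1;0 0 0 0 0 3.5 1;0 0 0 0 0 1.5 1;0 0 0 0 0 1 1;0 0 0 0 0 0 1' 40
python3 -m creep '0 0 0 0 0 0 0;0 0 0 0 0 0 -0.2;0 0 0 0 0 0 -0.2;0 0 0 0 0 0 -0.2;0 0 0 0 0 0 -0.2;0 0 0 0 0 0 -0.2;0 0 0 0 0 -0.5 -0.2;0 0 0 0 0 -1 -0.2'
python3 -m creep '0 0 0 0 0 -4 -0.2;0 0 0 0 0 -4 -0.2;0 0 7.6 0 0 -1 -0.2;0 0 7.6 0 0 0 -0.2;0 0 7.6 0 0 0 -0.2;0 0 7.6 0 0 0 -0.2;0 0 7.6 0 0 0 -0.2;0 0 7.2 0 0 0 -0.2'
python3 - <<'E'
from station import r
from h import *
to(r,590.3,-4.6,100,49.6)
E
```

```text
clock: 9.85
position: [0.5766, -0.2653, -0.0008]
tcp_rot: [0.134, -3.137, -0.001]
force: [0.1, -0.3, -0.4]
gripper_width: 0.0853
grip_force: 0.0
clock: 10.65
position: [0.5763, -0.2652, 0.0147]
tcp_rot: [0.133, -3.136, -0.002]
force: [-0.3, -0.2, -2.5]
gripper_width: 0.055
grip_force: 43.7
clock: 11.45
position: [0.5771, -0.2654, 0.1057]
tcp_rot: [-1.091, -2.946, -0.0]
force: [-0.5, -0.1, -0.8]
gripper_width: 0.0552
grip_force: 43.7
turn [ 0.  -0.  -0.2] shift cm [15.9  20.72  0.57] q6 -2.09 q1 -0.19
turn [ -0.   -0.  179.8] shift cm [-15.9  -20.72   0.57] q6 -2.09 q1 -0.19
at [ 577.1 -265.4  105.7] t 11.45 w 55.2 grip 43.7
```

```bash
python3 -m creep '0 0 -0.2 1.4 1.8 0 -0.2;0 0 0 2.5 3.2 0 -0.2;0 0 0 2.8 3.7 0 -0.2;0 0 0 2.8 3.7 0 -0.2;0 0 0 2.8 3.7 0 -0.2;0 0 0 2.2 2.9 0 -0.2;0 0 0 1.4 1.72 0 -0.2;0 0 0 0 0 0 -0.2'
python3 - <<'E'
from station import r
from h import *
to(r,590.3,-4.6,5,49.6)
E
```

```text
clock: 12.25
position: [0.5893, -0.0018, 0.1058]
tcp_rot: [1.072, 2.953, 0.001]
force: [-0.0, -0.4, -1.3]
gripper_width: 0.0551
grip_force: 43.7
turn [ 0.  -0.   0.5] shift cm [-0.26 -0.15 10.08] q6 -2.53 q1 0.26
turn [ 0.000e+00  1.000e-01 -1.795e+02] shift cm [ 0.26  0.15 10.08] q6 -2.53 q1 0.26
at [589.3  -1.8 105.8] t 12.25 w 55.1 grip 43.7
```

```bash
python3 -m creep '0 0 0.2 0 0 2 -0.2;0 0 0 0 0 3 -0.2;0 0 0 0 0 2 -0.2;0 0 0 0 0 0.5 -0.2;0 0 0 0 0 0 -0.2;0 0 0 0 0 0 -0.2;0 0 0 0 0 0 -0.2;0 0 0 0 0 0 -0.2'
python3 - <<'E'
from station import r
from h import *
to(r,590.3,-4.6,5,49.6)
E
```

```text
clock: 13.05
position: [0.59, -0.0046, 0.0314]
tcp_rot: [1.082, 2.948, 0.002]
force: [-0.3, -0.3, -0.5]
gripper_width: 0.0555
grip_force: 43.7
turn [0.1 0.1 0.1] shift cm [-0.03  0.02  2.64] q6 -2.53 q1 0.26
turn [-1.000e-01  1.000e-01 -1.799e+02] shift cm [ 0.03 -0.02  2.64] q6 -2.53 q1 0.26
at [590.   -4.6  31.4] t 13.05 w 55.5 grip 43.7
```

```bash
python3 -m creep '0 0 0 0 0 1.2 -0.2;0 0 0 0 0 0.8 -0.2;0 0 0 0 0 0.4 -0.2;0 0 0 0 0 0.2 -0.2;0 0 0 0 0 0 -0.2;0 0 0 0 0 0 -0.2;0 0 0 0 0 0 0.2;0 0 0 0 0 0 0.45'
python3 -m creep '0 0 0 0 0 0 0.45;0 0 0 0 0 0 0.45;0 0 0 0 0 -0.5 0.45;0 0 0 0 0 -3 0.45;0 0 0 0 0 -4.5 0.45;0 0 0 0 0 -4.5 0.7;0 0 0 0 0 -3 1;0 0 0 0 0 0 1'
python3 - <<'E'
from station import r
from h import *
to(r,560,255,190,68)
p,d=r.grab_frame("scene");c=r.camera_info("scene")
cv2.imwrite("pics/s2.png",cv2.resize(p[150:270,220:400,::-1],None,fx=4,fy=4,interpolation=cv2.INTER_CUBIC))
E
```

```text
clock: 13.85
position: [0.5894, -0.0045, 0.0048]
tcp_rot: [1.082, 2.949, 0.0]
force: [0.2, -0.1, -0.8]
gripper_width: 0.0617
grip_force: 0.0
clock: 14.65
position: [0.5922, -0.0046, 0.1652]
tcp_rot: [1.079, 2.941, 0.007]
force: [1.0, 0.3, -0.2]
gripper_width: 0.0856
grip_force: 0.0
turn [  0.3   0.5 -18.3] shift cm [12.71 22.86 -2.48] q6 -2.53 q1 0.26
turn [  0.7  -0.5 161.7] shift cm [-12.71 -22.86  -2.48] q6 -2.53 q1 0.26
at [592.2  -4.6 165.2] t 14.65 w 85.6 grip 0.0
```

View pics/s2.png

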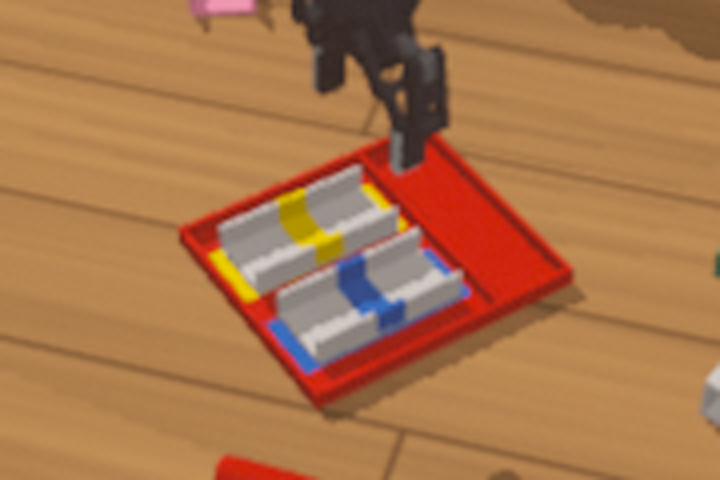

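The blue channel lies on its strip at (365,300) and yellow at (310,225), both flat with even margins. Next, the sleeve.

```bash
python3 -m creep '0 0 -6.1 0 0 0 1;0 0 -6.1 0 0 0 1;0 0 -6.1 0 0 0 1;0 0 0 1.4 3.3 -0.4 1;0 0 0 1.6 3.7 -0.4 1;0 0 0 1.6 3.7 -0.4 1;0 0 0 1.6 3.7 -0.4 1;0 0 0 1.6 3.7 -0.4 1'
python3 -m creep '0 0 0 1.6 3.7 -0.4 1;0 0 0 1.5 3.2 -0.1 1;0 0 0 0 0 0 1;0 0 0 0 0 0 1;0 0 0 0 0 0 1;0 0 0 0 0 0 1;0 0 0 0 0 0 1;0 0 0 0 0 0 1'
python3 - <<'E'
from station import r
from h import *
c=rect(r,'w4',(60,290,220,420),.03,.037)
to(r,*c[0],14,68)
E
```

```text
clock: 15.5
position: [0.584, 0.1938, 0.178]
tcp_rot: [-0.6, -3.082, 0.002]
force: [0.2, 0.2, 0.2]
gripper_width: 0.0858
grip_force: 0.0
clock: 16.3
position: [0.5821, 0.2673, 0.1844]
tcp_rot: [0.601, 3.083, 0.0]
force: [-0.3, -0.1, 0.4]
gripper_width: 0.0852
grip_force: 0.0
3500 ((585.2578125, 269.41033935546875), (34.02481460571289, 80.1834945678711), 67.94524383544922) 0.03324601313344491
turn [ 0.   0.  -0.1] shift cm [-0.22  0.3  17.04] q6 -2.63 q1 0.67
turn [  0.   -0.  179.9] shift cm [ 0.22 -0.3  17.04] q6 -2.63 q1 0.67
at [582.1 267.5 184.4] t 16.35 w 85.2 grip 0.0
```

View pics/w4.png

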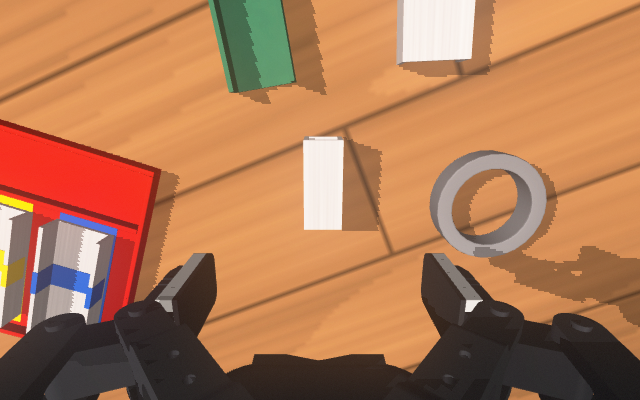

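Sleeve (hollow, white-grey) at (323,183); tape roll at (488,203), green channel at (255,45) and flipped channel at (437,28) are all clear of it.

```bash
python3 -m creep '0 0 -0.1 -0.22 0.3 0 1;0 0 0 0 0 3.5 1;0 0 0 0 0 4 1;0 0 0 0 0 4 1;0 0 0 0 0 3.2 1;0 0 0 0 0 1.5 1;0 0 0 0 0 0.8 0.5;0 0 0 0 0 0 0' 40
python3 -m creep '0 0 0 0 0 0 -0.5;0 0 0 0 0 0 -0.5;0 0 0 0 0 0 -0.5;0 0 0 0 0 0 -0.5;0 0 0 0 0 -0.5 -0.5;0 0 0 0 0 -2 -0.5;0 0 0 0 0 -4 -0.5;0 0 0 0 0 -4 -0.5'
python3 -m creep '0 0 -7.5 0 0 0 -0.5;0 0 -7.5 0 0 0 -0.5;0 0 -7.5 0 0 0 -0.5;0 0 -7.5 0 0 0 -0.5;0 0 -7.5 0 0 0 -0.5;0 0 -7.5 0 0 0 -0.5;0 0 -7.5 0 0 0 -0.5;0 0 -7.5 0 0 0 -0.5'
python3 -m creep '0 0 -7.5 0 0 0 -0.5;0 0 -4.1 0 0 0 -0.5;0 0 0 0 0 0 -0.5;0 0 0 0 0 0 -0.5;0 0 0 0 0 0 -0.5;0 0 0 0 0 0 -0.5;0 0 0 0 0 0 -0.5;0 0 0 0 0 0 -0.5'
python3 - <<'E'
from station import r
from h import *
to(r,481.8,33.9,90,139.6)
E
```

```text
clock: 17.15
position: [0.5849, 0.2698, 0.0134]
tcp_rot: [-0.597, -3.083, 0.002]
force: [-0.1, -0.4, 0.6]
gripper_width: 0.059
grip_force: 0.0
clock: 17.95
position: [0.5841, 0.2693, 0.1195]
tcp_rot: [-0.597, -3.082, 0.004]
force: [1.6, 0.6, -0.3]
gripper_width: 0.0331
grip_force: 40.4
clock: 18.75
position: [0.5845, 0.2697, 0.1188]
tcp_rot: [1.032, -2.965, 0.0]
force: [0.2, 0.9, -1.3]
gripper_width: 0.033
grip_force: 40.4
clock: 19.55
position: [0.5851, 0.27, 0.1193]
tcp_rot: [1.319, -2.851, -0.0]
force: [-0.2, -0.6, -0.2]
gripper_width: 0.0331
grip_force: 40.4
turn [ 0.  -0.   0.1] shift cm [24.67 -7.43  2.93] q6 -1.38 q1 0.67
turn [   0.     0.  -179.9] shift cm [-24.67   7.43   2.93] q6 -1.38 q1 0.67
at [585.1 270.  119.3] t 19.55 w 33.1 grip 40.4
```

```bash
python3 -m creep '0 0 0.1 2 -0.6 0 -0.5;0 0 0 4 -1.2 0.4 -0.5;0 0 0 4.3 -1.3 0.5 -0.5;0 0 0 4.3 -1.3 0.5 -0.5;0 0 0 4.3 -1.3 0.5 -0.5;0 0 0 3.7 -1.1 0.5 -0.5;0 0 0 2.07 -0.63 0.5 -0.5;0 0 0 0 0 0 -0.5'
python3 -m creep '0 0 0 0 0 2 -0.5;0 0 0 0 0 2 -0.5;0 0 0 0 0 1 -0.5;0 0 0 0 0 0 -0.5;0 0 0 0 0 0 -0.5;0 0 0 0 0 0 -0.5;0 0 0 0 0 0 -0.5;0 0 0 0 0 0 -0.5'
python3 - <<'E'
from station import r
from h import *
to(r,481.8,33.9,18,139.6)
E
```

```text
clock: 20.35
position: [0.48, 0.0317, 0.09]
tcp_rot: [1.313, -2.853, -0.001]
force: [-0.4, 0.5, -1.3]
gripper_width: 0.0333
grip_force: 40.4
clock: 21.15
position: [0.4822, 0.0341, 0.0408]
tcp_rot: [-1.317, 2.851, -0.0]
force: [-0.4, -1.1, -0.7]
gripper_width: 0.0332
grip_force: 40.4
turn [-0.   0.1 -0. ] shift cm [0.04 0.01 2.28] q6 -1.1 q1 0.4
turn [1.0e-01 1.0e-01 1.8e+02] shift cm [-0.04 -0.01  2.28] q6 -1.1 q1 0.4
at [482.2  34.1  40.8] t 21.15 w 33.2 grip 40.4
```

```bash
python3 -m creep '0 0 0 0 0 1 -0.5;0 0 0 0 0 0.7 -0.5;0 0 0 0 0 0.4 -0.5;0 0 0 0 0 0.2 -0.5;0 0 0 0 0 0 -0.5;0 0 0 0 0 0 -0.2;0 0 0 0 0 0 0;0 0 0 0 0 0 0'
python3 -m creep '0 0 0 0 0 -0.5 0;0 0 0 0 0 -3 0;0 0 0 0 0 -4 0;0 0 0 0 0 -4 0.5;0 0 0 0 0 -4 1;0 0 0 0 0 -1 1;0 0 0 0 0 0 1;0 0 0 0 0 0 1'
python3 - <<'E'
from station import r
from h import *
p,d=r.grab_frame("scene")
cv2.imwrite("pics/s3.png",cv2.resize(p[150:270,220:400,::-1],None,fx=4,fy=4,interpolation=cv2.INTER_CUBIC))
to(r,466,415,185,70)
E
```

```text
clock: 21.95
position: [0.4817, 0.0339, 0.0168]
tcp_rot: [1.317, -2.852, 0.0]
force: [-0.2, -0.3, -0.1]
gripper_width: 0.0427
grip_force: 0.0
clock: 22.75
position: [0.4811, 0.0339, 0.1811]
tcp_rot: [1.316, -2.851, -0.001]
force: [-0.7, 0.6, -1.0]
gripper_width: 0.0854
grip_force: 0.0
turn [ 0.  -0.2 69.6] shift cm [14.43 35.31 -0.44] q6 -1.1 q1 0.4
turn [   0.2    0.  -110.4] shift cm [-14.43 -35.31  -0.44] q6 -1.1 q1 0.4
at [480.8  33.8 180.6] t 22.8 w 85.2 grip 0.0
```

View pics/s3.png

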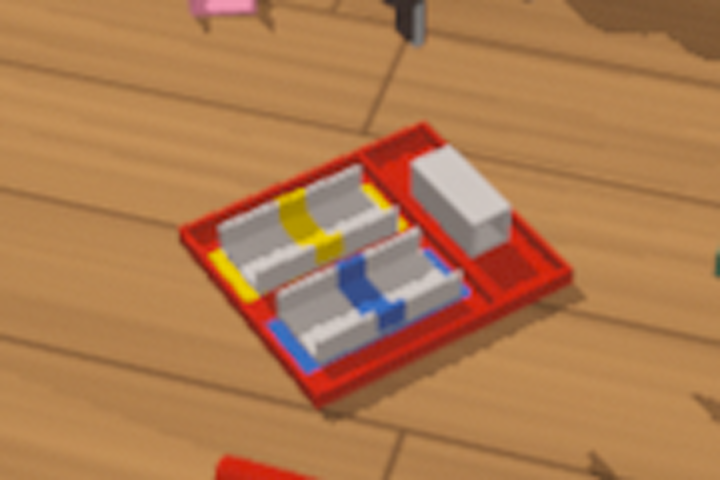

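Sleeve lies flat in the narrow bay at (460,200); both taped channels undisturbed. Now the flipped channel.

```bash
python3 -m creep '0 0 7.7 0 0 0 1;0 0 7.7 0 0 0 1;0 0 7.7 0 0 0 1;0 0 7.7 0 0 0 1;0 0 7.7 0 0 0 1;0 0 7.7 0 0 0 1;0 0 7.7 0 0 0 1;0 0 7.7 0 0 0 1'
python3 -m creep '0 0 8 0 0 0 1;0 0 0 1 2.5 0 1;0 0 0 1.6 3.9 0 1;0 0 0 1.6 3.9 0 1;0 0 0 1.6 3.9 0 1;0 0 0 1.6 3.9 0 1;0 0 0 1.6 3.9 0 1;0 0 0 1.6 3.9 0 1'
python3 -m creep '0 0 0 1.6 3.9 0 1;0 0 0 1.4 3.5 0 1;0 0 0 0.8 2 0 1;0 0 0 0 0 0 1;0 0 0 0 0 0 1;0 0 0 0 0 0 1;0 0 0 0 0 0 1;0 0 0 0 0 0 1'
python3 - <<'E'
from station import r
from h import *
c=rect(r,'w5',(60,290,220,420),.02,.028)
to(r,*c[0],3,c[2] if c[1][0]<c[1][1] else c[2]+90)
E
```

```text
clock: 23.6
position: [0.4809, 0.0337, 0.1804]
tcp_rot: [-0.337, -3.12, 0.002]
force: [0.4, -0.5, -0.2]
gripper_width: 0.0853
grip_force: 0.0
clock: 24.4
position: [0.4698, 0.3148, 0.1803]
tcp_rot: [-0.545, -3.092, 0.005]
force: [-0.0, 0.2, 0.4]
gripper_width: 0.0854
grip_force: 0.0
clock: 25.2
position: [0.4675, 0.4142, 0.1825]
tcp_rot: [0.547, 3.093, 0.0]
force: [0.2, -1.4, 0.0]
gripper_width: 0.0857
grip_force: 0.0
8274 ((467.7338562011719, 414.3754577636719), (56.11328125, 120.78346252441406), 70.57970428466797) 0.023326748124817803
turn [ 0.   0.  -0.6] shift cm [-2.000e-02  1.000e-02  1.796e+01] q6 -2.9 q1 0.97
turn [  0.   -0.  179.4] shift cm [ 2.000e-02 -1.000e-02  1.796e+01] q6 -2.9 q1 0.97
at [467.5 414.3 182.6] t 25.25 w 85.5 grip 0.0
```

View pics/w5.png

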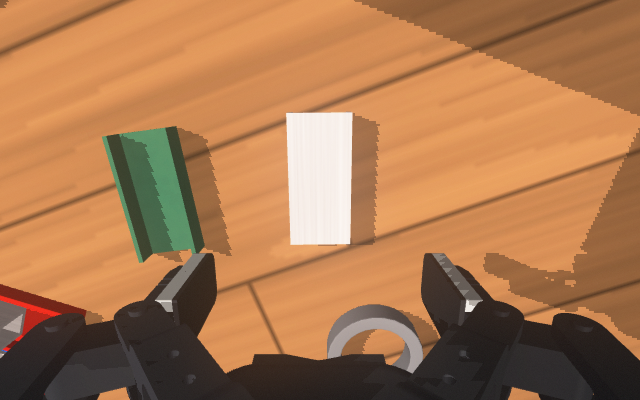

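Flipped channel (plain web up) at (320,178); green is at (153,193), away from the fingers.

```bash
python3 -m creep '0 0 -0.6 0 0 0 1;0 0 0 0 0 3.5 1;0 0 0 0 0 4 1;0 0 0 0 0 4 1;0 0 0 0 0 3.5 1;0 0 0 0 0 1.8 1;0 0 0 0 0 1 1;0 0 0 0 0 0 0.4' 40
python3 -m creep '0 0 0 0 0 0 0;0 0 0 0 0 0 -0.2;0 0 0 0 0 0 -0.2;0 0 0 0 0 0 -0.2;0 0 0 0 0 0 -0.2;0 0 0 0 0 -0.5 -0.2;0 0 0 0 0 -1.5 -0.2;0 0 0 0 0 -3 -0.2'
python3 -m creep '0 0 0 0 0 -4 -0.2;0 0 0 0 0 -2.5 -0.2;0 0 0 -1 -1.6 0 -0.2;0 0 0 -2.2 -3.6 0 -0.2;0 0 0 -2.2 -3.6 0 -0.2;0 0 0 -2.2 -3.6 0 -0.2;0 0 0 -2.2 -3.6 0 -0.2;0 0 0 -2.2 -3.6 0 -0.2'
python3 -m creep '0 0 0 -2.2 -3.6 0 -0.2;0 0 0 -2.2 -3.6 0 -0.2;0 0 0 -2.2 -3.6 0 -0.2;0 0 0 -2.2 -3.6 0 -0.2;0 0 0 -2.2 -3.6 0 -0.2;0 0 7 0 0 0 -0.2;0 0 7 0 0 0 -0.2;0 0 7 0 0 0 -0.2'
python3 -m creep '0 0 0 0 0 0 -0.2;0 0 0 0 0 0 -0.2;0 0 0 0 0 0 -0.2;0 0 0 0 0 0 -0.2;0 0 0 0 0 0 -0.2;0 0 0 0 0 0 -0.2;0 0 0 0 0 0 -0.2;0 0 0 0 0 0 -0.2'
python3 - <<'E'
from station import r
from h import *
to(r,563.7,-35.8,60,49.6)
E
```

```text
clock: 26.05
position: [0.4669, 0.4143, 0.0033]
tcp_rot: [-0.529, -3.096, 0.003]
force: [0.8, 0.8, 0.4]
gripper_width: 0.073
grip_force: 0.0
clock: 26.85
position: [0.4656, 0.4131, 0.0521]
tcp_rot: [-0.53, -3.093, 0.009]
force: [-0.3, 0.3, -1.9]
gripper_width: 0.055
grip_force: 44.0
clock: 27.65
position: [0.5144, 0.1877, 0.1183]
tcp_rot: [-0.53, -3.095, 0.002]
force: [1.1, -0.1, -1.4]
gripper_width: 0.0548
grip_force: 44.0
clock: 28.45
position: [0.5579, -0.0173, 0.118]
tcp_rot: [-1.094, -2.942, 0.001]
force: [-0.2, 0.1, -1.8]
gripper_width: 0.0553
grip_force: 44.0
clock: 29.25
position: [0.5592, -0.0161, 0.1193]
tcp_rot: [-1.085, -2.948, -0.0]
force: [-0.1, 0.1, -0.9]
gripper_width: 0.0553
grip_force: 44.0
turn [ 0. -0. -0.] shift cm [-1.62 -1.21  5.93] q6 -2.53 q1 0.25
turn [ -0.  -0. 180.] shift cm [1.62 1.21 5.93] q6 -2.53 q1 0.25
at [559.2 -16.1 119.3] t 29.25 w 55.3 grip 44.0
```

```bash
python3 -m creep '0 0 0 -0.8 -0.6 1 -0.2;0 0 0 -0.82 -0.61 2 -0.2;0 0 0 0 0 2.9 -0.2;0 0 0 0 0 0 -0.2;0 0 0 0 0 0 -0.2;0 0 0 0 0 0 -0.2;0 0 0 0 0 0 -0.2;0 0 0 0 0 0 -0.2'
python3 - <<'E'
from station import r
from h import *
to(r,563.7,-35.8,11.5,49.6)
E
```

```text
clock: 30.05
position: [0.5644, -0.0357, 0.0614]
tcp_rot: [1.084, 2.947, 0.002]
force: [-0.2, -0.0, -0.8]
gripper_width: 0.0552
grip_force: 44.0
turn [0.1 0.1 0. ] shift cm [ 0.04 -0.05  4.99] q6 -2.49 q1 0.21
turn [-1.0e-01  1.0e-01 -1.8e+02] shift cm [-0.04  0.05  4.99] q6 -2.49 q1 0.21
at [564.4 -35.7  61.4] t 30.05 w 55.2 grip 44.0
```

```bash
python3 -m creep '0 0 0 0.04 -0.05 1 -0.2;0 0 0 0 0 1 -0.2;0 0 0 0 0 1 -0.2;0 0 0 0 0 0.8 -0.2;0 0 0 0 0 0.5 -0.2;0 0 0 0 0 0.3 -0.2;0 0 0 0 0 0.2 -0.2;0 0 0 0 0 0 -0.2'
python3 -m creep '0 0 0 0 0 0 -0.2;0 0 0 0 0 0.1 -0.2;0 0 0 0 0 0 -0.2;0 0 0 0 0 0 -0.2;0 0 0 0 0 0 -0.2;0 0 0 0 0 0 -0.2;0 0 0 0 0 0 -0.2;0 0 0 0 0 0 -0.2'
```

```text
clock: 30.85
position: [0.5628, -0.0361, 0.014]
tcp_rot: [1.084, 2.948, -0.001]
force: [-6.0, 1.0, 11.8]
gripper_width: 0.0551
grip_force: 45.5
clock: 31.65
position: [0.5629, -0.0361, 0.014]
tcp_rot: [1.083, 2.948, -0.0]
force: [-10.4, 2.0, 18.8]
gripper_width: 0.0546
grip_force: 46.2
```

```bash
python3 -m creep '0 0 0 0 0 -0.1 -0.2;0 0 0 0 0 -0.1 0.2;0 0 0 0 0 0 0.5;0 0 0 0 0 0 0.5;0 0 0 0 0 0 0.5;0 0 0 0 0 -1 0.5;0 0 0 0 0 -3 0.5;0 0 0 0 0 -4 0.7'
python3 -m creep '0 0 0 -2 0 -4 1;0 0 0 -3 0 -3 1;0 0 0 -3 0 -2 1;0 0 0 0 0 0 1;0 0 0 0 0 0 1;0 0 0 0 0 0 1;0 0 0 0 0 0 1;0 0 0 0 0 0 1'
python3 - <<'E'
from station import r
from h import *
q=np.array([540.5,-16.0]);t=np.deg2rad(139.6);X=np.array([np.cos(t),np.sin(t)]);Y=np.array([-np.sin(t),np.cos(t)])
p,d=r.grab_frame("wrist");c=r.camera_info("wrist");cv2.imwrite("pics/w6.png",p[:,:,::-1]);P=cloud(d,c)
l=P[...,:2]*1000-q;lx,ly,z=l@X,l@Y,P[...,2]*1000
def st(n,m): print(n,m.sum(),[np.round(np.percentile(a[m],(1,50,99)),1) for a in(lx,ly,z)])
st('web',(z>29)&(z<36)&(abs(ly)<32)&(lx<40)&(lx>-105))
st('sleeve',(z>34)&(z<42)&(lx>50)&(lx<110)&(abs(ly)<60))
m=(z>24.5)&(z<30)&(lx<40)&(lx>-105)
st('yel',m&(ly>35)&(ly<85));st('blu',m&(ly<-35)&(ly>-85))
for k,s in(('y-',(ly>20)),('y+',(ly<-20))):
    st('webhalf',(z>29)&(z<36)&(abs(ly)<27)&(lx<40)&(lx>-105)&s)
st('fl',(z>2)&(z<9)&(lx<-92)&(lx>-104))
E
```

```text
clock: 32.45
position: [0.5618, -0.0361, 0.0931]
tcp_rot: [-1.084, -2.945, 0.003]
force: [1.0, 0.8, 1.0]
gripper_width: 0.0724
grip_force: 0.0
clock: 33.25
position: [0.6234, -0.0873, 0.1829]
tcp_rot: [-1.084, -2.948, 0.001]
force: [-0.3, -0.9, -0.2]
gripper_width: 0.0853
grip_force: 0.0
web 10805 [array([-89.8, -25.7,  28.1]), array([-26.2,   1.3,  28.7]), array([29.8, 31.5, 33.2])]Traceback (most recent call last):
  File "<stdin>", line 8, in <module>
  File "<stdin>", line 6, in st
    return _quantile_unchecked(
        a, q, axis, out, overwrite_input, method, keepdims, weights)
    return _ureduce(a,
                    func=_quantile_ureduce_func,
    ...<5 lines>...
                    overwrite_input=overwrite_input,
                    method=method)
    r = func(a, **kwargs)
    result = _quantile(arr,
                       quantiles=q,
    ...<2 lines>...
                       out=out,
                       weights=wgt)
    slices_having_nans = np.isnan(arr[-1, ...])
                                  ~~~^^^^^^^^^
IndexError: index -1 is out of bounds for axis 0 with size 0
```

View pics/w6.png

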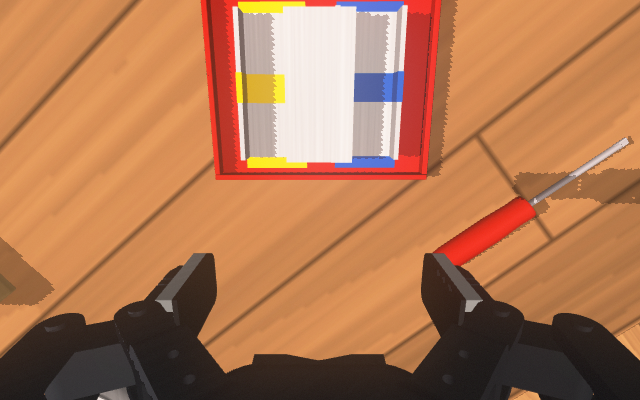

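The flipped channel sits over both troughs at (316,80). Its web is level at about 31.5 mm (32 nominal) and centred to about 1 mm, and strip colour shows at both ends. Handing in.

```bash
python3 -c "
from station import r
print(r.job_done())"
```

```text
the job is handed in; nothing more can be done
None
```

The job is done and handed in at about 33 s: both taped channels are on their strips, the flipped channel is interlocked over them and fully down, the sleeve is flat in the narrow bay, and I moved nothing else.

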